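Zero the kitchen scale

TASK

Zero the kitchen scale with the empty cup on it: with the fingertips, gently press the round button on its front edge all the way down, keep it down for at least two seconds, then let it come up and withdraw. Leave the two long bar-shaped buttons untouched, and do not pick up or shift the cup on the scale or the garlic, matchbox and spice jar beside it.

Things in the scene. Friction and masses are not known exactly. Their poses are not given: they have to be found in the camera images.
- scale: Flat white kitchen scale, 230 mm deep (its x), 220 mm wide (its y), housing top 24 mm above the table; stands firm. Origin: centre of its underside; x points from the button edge to the back, away from the robot (yaw within 0.4 rad), z up. Round steel pan (140 mm, top at 31 mm) centred at x = +40 mm. Three buttons in a row at x = -85 mm, y = +62, 0, -62 mm; which is where varies.
- round_top (a point): Centre of the top face of the round button, the one to press: a grey disc of 30 mm diameter whose top stands 36 mm above the table when up (12 mm above the housing). The point moves with the button; axes parallel to the scale's.
- round_button (a joint): Travel of the round button: 0 up, grows to 0.006 m fully down (end stop). Spring: about 0.8 N to start, about 3.8 N at the end stop; it comes up by itself. It counts as down from 0.004 m.
- round_key: The round button with its collar (35 mm diameter, 2 mm high). Origin: centre of the collar's underside on the housing top, 24 mm above the table; does not move.
- bar_a_key: Long bar-shaped push button on the scale, the same grey plastic as the others, 40 mm (along the scale's x) by 14 mm, on a 45 x 19 mm collar 2 mm high, standing 12 mm proud of the housing; to be left alone. Its place among the three varies. Origin: centre of the collar's underside on the housing top.
- bar_b_key: Long bar-shaped push button on the scale, the same grey plastic as the others, 40 mm (along the scale's x) by 14 mm, on a 45 x 19 mm collar 2 mm high, standing 12 mm proud of the housing; to be left alone. Its place among the three varies. Origin: centre of the collar's underside on the housing top.
- bar_a_button (a joint): Travel of the first bar button: 0 up, 0.006 m fully down; same spring. Stays up.
- bar_b_button (a joint): Travel of the second bar button: 0 up, 0.006 m fully down; same spring. Stays up.
- cup: Loose white cup, 53 mm tall, 65 mm wide, 94 mm with its handle (along its -y), standing on the scale's pan (rim 84 mm above the table). Origin: middle of its underside. To be left standing.
- garlic: Loose garlic bulb, 50 mm wide, 48 mm tall, on the table left of the scale. Origin: centre of its underside.
- matches: Loose matchbox, 38 x 56 x 15 mm, flat on the table right of the scale. Origin: centre of its underside.
- spice: Loose dark spice jar, 44 mm diameter, 96 mm tall, on the table right of the scale, beyond the matchbox. Origin: centre of its underside.
Not all that is in view belongs to the job. What is shaped like the matches but turquoise or yellow is not meant. Leave any pink or purple look-alike of the cup alone.

How it is judged:
By the outcome, as a careful person would: the job done as asked, in the order asked, and still so for the second after the job is handed in, with the robot touching nothing.
It also fails if it takes over 40 s, if anything falls off the work surface, if the arm or the gripper's body presses on something with over 40 N, if the wrist force passes 120 N, or if a joint passes its speed limit or range.

ROBOT

A 6-joint arm with a two-finger parallel gripper is mounted at the origin on a cart in front of the work surface, level with it; the furniture and walls round the work are solid. World frame = base frame: x ahead of the robot, y to its left, z up, the work surface at z = 0. Lengths are in m, angles in rad, forces in N, time in s.
With the tool pointing down it reaches from about 0.35 to 0.85 m from the base axis. Payload 8.1 kg.
Tool frame: the origin (TCP) lies midway between the tips of the shut fingers; the grasp point (between the pads) lies 19 mm behind it (robot.grip_point_offset is the distance from the TCP to the grasp point, in m); z points along the fingers, y is the line along which they close (so a half turn about z gives the same grasp; the last joint's range is limited). The gripper opens to 93 mm and grips with 3 to 60 N. Pads are 15 mm wide; open, the fingers measure 128 mm over their backs; the gripper's body (75 mm by 188 mm) begins 65 mm behind the grasp point.
Start: joints at [-1.308, 0.13, 1.488, -0, 1.523, -0.085], TCP at [0.205, -0.564, 0.219] pointing down, gripper open.
Joint ranges: [-2.96, 2.96], [-0.89, 2.26], [0.02, 2.5], [-1.34, 4.48], [0, 2.73], [-2.66, 2.66]. Speed limits (rad/s): [2.39, 2.39, 2.79, 3.14, 3.14, 3.14].

INTERFACE

Orientations are given as a rotation vector (axis times angle).
In Python, from plant import robot, read_camera, job gives the robot as it stands.
- The arm moves only by the shell command python3 -m inch 'ROWS' [FORCE]. ROWS is JSON, one flat list of numbers, 5 for each row, row after row: the shift along the world's x, y, z in mm, then the turn about the world's z in degrees, then the opening in per cent of the stroke, from 0 (shut) to 100 (fully open). In form: [dx, dy, dz, yaw, hand, dx, dy, dz, yaw, hand, ...]. A call has 1 to 10 rows; each row is the pose to reach, as a shift and turn from the pose commanded when the call began; what a row does not reach only later rows make up. A row lasts 1/12 s, in which the tool goes at most 41.7 mm and 7.16 degrees, less where a joint would pass 70% of its speed; a pose out of reach is approached as far as the arm can. A call with a gripper value outside its range is refused whole. The fingers move at their own pace and stop on an object; FORCE is the grip in N (left out, the last holds). Time passes only in rows, so rows that repeat a pose let the fingers close. It gives the time, the measured TCP pose, the force, the opening and the grip force at its end, in the units of the state.
- robot.read_state(): the state, without advancing time (a new reading comes with each control period).
- read_camera(name): name is "scene" or "top"; returns a dict with "image" (420x560x3 uint8, blue, green, red), "K" (3x3 intrinsics, pixels), "extrinsics" (4x4, takes a point from world to camera coordinates). Camera axes: x right, y down, z forward; pixel columns grow to the right and rows downward; lengths in m; the calibration is good to about 2 mm. A picture is of the moment at which its call begins. There is no depth.
- job.close_job(): hands the job in; it is judged then, once.
The state is a dict: "t": time; "q": joint angles; "dq": joint speeds; "joint_torque": joint torques, N m; "tool_pos": TCP position; "orientation": TCP orientation; "force": force on the tool from outside, world axes, zero at the start; "wrist_torque": the same for the moment, N m; "opening": finger opening in m; "gripper_force": force on a finger pad.
Only numpy, scipy, OpenCV 4.12 (cv2) and the standard library are available. Lean on these libraries where they do the work, as an engineer would, in place of code of your own. Each camera call takes 0.05 s, during which the arm holds its last target. There are 200 camera calls.

## Working session

There is one attempt and no reset: what is moved stays moved. The work goes in short steps, Python scripts to look and compute and a shell command to move; the robot and the scene stay as the last step left them, time stands still between calls to the robot, and variables do not carry over. Pictures are saved under pics/ and viewed, at most 10 in all, crops included, and the job is handed in when it is done.

```bash
mkdir -p pics
cat > h.py <<'E'
import numpy as np,cv2
from plant import robot,read_camera,job
def ray(c,u,v,z):
    K=np.array(c["K"]);T=np.array(c["extrinsics"]);R=T[:3,:3];o=-R.T@T[:3,3]
    d=R.T@np.linalg.inv(K)@[u,v,1];return o+d*(z-o[2])/d[2]
def proj(c,p):
    T=np.array(c["extrinsics"]);q=np.array(c["K"])@(T[:3,:3]@p+T[:3,3]);return q[:2]/q[2]
E
python3 - <<'E'
from h import *
for n in("top","scene"):
    c=read_camera(n);cv2.imwrite(f"pics/{n}1.png",c["image"])
E
```

```text
(no output)
```

View pics/top1.png

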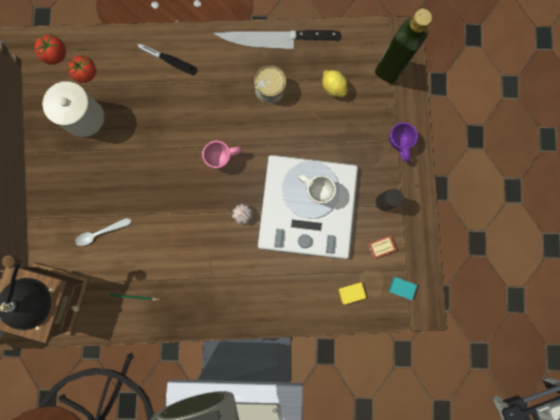

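View pics/scene1.png

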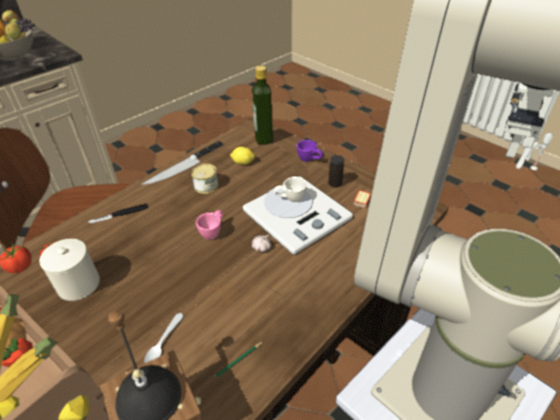

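The top view shows the scale at about (308,207), with three candidate buttons along its front edge: left (279,238), middle (305,241) and right (331,244). The middle one looks round and the outer two look like bars. I'll check that in a close crop.

Run:
```python
from h import *
c=read_camera("top");im=c["image"]
cv2.imwrite("pics/crop1.png",cv2.resize(im[150:264,250:364],None,fx=5,fy=5,interpolation=cv2.INTER_CUBIC))
for u,v,z in((279,238,.036),(305,241,.036),(331,244,.036),(268.5,157,.024),(357,163,.024),(350,257,.024),(259,248,.024)):print(ray(c,u,v,z).round(4))
print(robot.read_state()["tool_pos"],robot.read_state()["orientation"])
```

```text
[ 0.4929 -0.0922  0.036 ]
[ 0.4877 -0.1538  0.036 ]
[ 0.4825 -0.2154  0.036 ]
[ 0.6893 -0.0612  0.024 ]
[ 0.6819 -0.2773  0.024 ]
[ 0.4535 -0.263   0.024 ]
[ 0.4682 -0.0456  0.024 ]
[ 0.20439666 -0.56364997  0.21781146] [-3.09281489e+00 -5.43320912e-01  2.23558027e-04]
```

View pics/crop1.png

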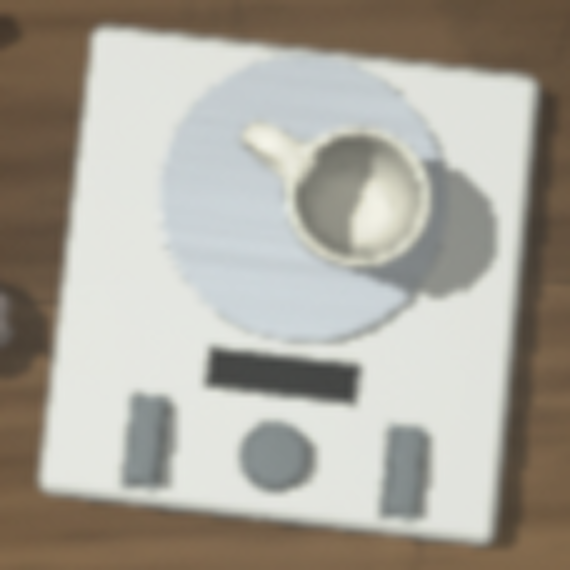

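The crop confirms it: the round disc is in the middle at crop (277,456), which is top-view pixel (305,241), or world (0.488, -0.154). The two bars are either side of it at crop (148,441) and (406,472). Scale yaw is about -0.084 rad. Next I'll move above the button, shutting the fingers and turning by -25°.

```bash
python3 -m inch '[23,33,0,-4,0,46,66,0,-8,0,69,99,0,-12,0,92,132,0,-16,0,115,165,0,-20,0,138,198,0,-25,0,161,231,0,-25,0,184,264,0,-25,0,207,297,0,-25,0,230,330,0,-25,0]' 10 && python3 -m inch '[20,30,-10,0,0,40,60,-30,0,0,53,80,-60,0,0,53,80,-90,0,0,53,80,-115,0,0,53,80,-135,0,0,53,80,-139,0,0,53,80,-139,0,0,53,80,-139,0,0]'
python3 - <<'E'
from h import *
s=robot.read_state();print(s)
c=read_camera("scene");im=c["image"]
p=np.array([.488,-.154,.036]);print(proj(c,p),proj(c,s["tool_pos"]))
x,y=proj(c,p).astype(int)
cv2.imwrite("pics/crop2.png",cv2.resize(im[y-60:y+40,x-70:x+70],None,fx=5,fy=5,interpolation=cv2.INTER_CUBIC))
E
```

```text
t: 0.98
tool_pos: [0.4351, -0.2322, 0.2185]
orientation: [3.138, -0.139, 0.0]
force: [0.4, -1.0, -0.5]
opening: 0.0307
gripper_force: 0.0
t: 1.73
tool_pos: [0.4879, -0.1544, 0.0805]
orientation: [3.138, -0.139, 0.001]
force: [-0.3, 0.0, 0.0]
opening: 0.0004
gripper_force: 0.0
{'t': 1.7333, 'q': array([-4.06635615e-01,  4.00663422e-03,  1.88022462e+00, -1.88421500e-07,
        1.25678351e+00,  1.25290072e+00]), 'dq': array([-0.00199738, -0.01946101, -0.02336064, -0.00065177, -0.00146181,
       -0.00079325]), 'joint_torque': array([ 1.64449699e-01, -4.39272773e+01, -4.36231792e+01,  4.40091093e-02,
       -5.30261337e-02, -9.24009328e-04]), 'tool_pos': array([ 0.4878759 , -0.15435185,  0.08051252]), 'orientation': array([ 3.13829586e+00, -1.39337564e-01,  8.48678506e-04]), 'force': array([-0.31409889,  0.01455861,  0.01583256]), 'wrist_torque': array([-0.02362188, -0.00724224, -0.02092789]), 'gripper_force': 0.0, 'opening': 0.00040820538747464083}
[317.08547747 221.94849846] [317.90241272 209.67896413]
```

View pics/crop2.png

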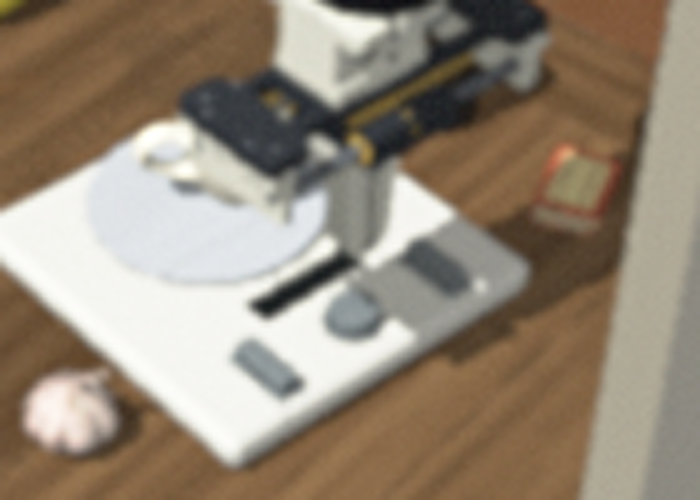

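The fingertips are over the round button (tip at crop (355,245), button at (354,310)), and both agree with the projections. Now I'll descend slowly.

```bash
python3 -m inch '[0,0,-12,0,0,0,0,-24,0,0,0,0,-33,0,0,0,0,-39,0,0,0,0,-42,0,0,0,0,-43,0,0,0,0,-44,0,0,0,0,-45,0,0,0,0,-46,0,0,0,0,-46,0,0]'; python3 -m inch '[0,0,-1,0,0,0,0,-2,0,0,0,0,-3,0,0,0,0,-3,0,0]'
```

```text
t: 2.62
tool_pos: [0.4879, -0.1542, 0.034]
orientation: [3.138, -0.139, 0.001]
force: [-0.6, 0.5, 1.9]
opening: 0.0006
gripper_force: 0.9
t: 2.95
tool_pos: [0.4879, -0.1542, 0.0308]
orientation: [3.138, -0.139, 0.001]
force: [-0.3, -0.4, 3.0]
opening: 0.0004
gripper_force: 1.7
```

```bash
python3 -m inch '[0,0,-0.5,0,0,0,0,-1,0,0,0,0,-1,0,0,0,0,-1,0,0]'; python3 -m inch '[0,0,-0.3,0,0,0,0,-0.3,0,0,0,0,-0.3,0,0]'
```

```text
t: 3.28
tool_pos: [0.4879, -0.1542, 0.0302]
orientation: [3.138, -0.139, 0.001]
force: [-1.3, -0.1, 6.6]
opening: 0.0006
gripper_force: 3.4
t: 3.53
tool_pos: [0.4879, -0.1542, 0.0301]
orientation: [3.138, -0.139, 0.001]
force: [-2.1, 0.9, 9.9]
opening: 0.0006
gripper_force: 4.5
```

The button is at its end stop: force is above 3.8 N and z has stopped at 30 mm. I'll hold there for 2.5 s or more.

```bash
for i in 1 2 3; do python3 -m inch '[0,0,0,0,0,0,0,0,0,0,0,0,0,0,0,0,0,0,0,0,0,0,0,0,0,0,0,0,0,0,0,0,0,0,0,0,0,0,0,0,0,0,0,0,0,0,0,0,0,0]' | egrep 't:|pos|force: \['; done; python3 -m inch '[0,0,2,0,0,0,0,4,0,0,0,0,7,0,0,0,0,12,0,0,0,0,22,0,0,0,0,45,0,0,0,0,75,0,0,0,0,110,0,0,0,0,145,0,0,0,0,170,0,0]'; python3 -m inch '[-15,-25,10,0,0,-35,-55,10,0,0,-55,-85,10,0,0,-75,-115,10,0,0,-95,-145,10,0,0,-115,-175,10,0,0,-135,-205,10,0,0,-150,-230,10,0,0,-150,-230,10,0,0,-150,-230,10,0,0]'
python3 - <<'E'
from h import *
c=read_camera("top");im=c["image"]
cv2.imwrite("pics/crop3.png",cv2.resize(im[140:290,220:420],None,fx=4,fy=4,interpolation=cv2.INTER_CUBIC))
E
```

```text
t: 4.37
tool_pos: [0.4879, -0.1542, 0.0301]
force: [-2.4, 0.8, 8.7]
t: 5.2
tool_pos: [0.4879, -0.1542, 0.0301]
force: [-2.2, 1.4, 9.9]
t: 6.03
tool_pos: [0.4879, -0.1542, 0.0301]
force: [-2.5, 0.8, 8.8]
t: 6.87
tool_pos: [0.488, -0.1543, 0.2034]
orientation: [3.137, -0.139, 0.004]
force: [0.9, -0.4, 0.3]
opening: 0.0006
gripper_force: 0.0
t: 7.7
tool_pos: [0.3365, -0.3848, 0.2096]
orientation: [-3.138, 0.144, 0.0]
force: [-0.4, 0.6, -0.0]
opening: 0.0004
gripper_force: 0.0
```

View pics/crop3.png

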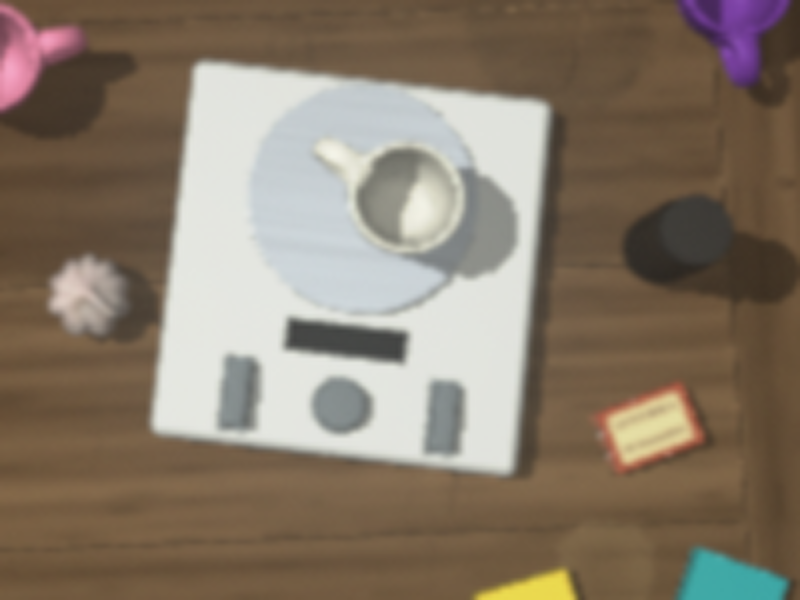

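The arm is clear. The cup (405,197), garlic (88,295), matchbox (652,427) and spice jar (680,240) are where they were, and the round button (341,404) looks up again.

```bash
python3 -c "
from plant import job
print(job.close_job())"
```

```text
the job is handed in; nothing more can be done
None
```

I pressed the round (middle) button to its end stop at about 9–10 N, held it there for over 2.5 s, released it and withdrew; the bar buttons, cup, garlic, matchbox and spice jar were left untouched, and the job is handed in.

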